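# Open the two-stage catch of a toolbox

### The job

Open the black toolbox: slide the red safety tab gently to the left until it comes home against its stop, lift the latch by its yellow roller grip all the way up, and raise the lid until it stands about 45 degrees open, then let go and leave it standing. Never force the tab against its stop or the latch against a tab that still locks it, and leave the other things on the table where they are.

Things in the scene. Friction and masses are not known exactly. Their poses are not given: they have to be found in the camera images.
- toolbox: Black toolbox, 200 mm deep (x), 340 mm wide (y), 112 mm high with lid shut; heavy, does not move. Origin: centre of its underside. Its front looks along its own -x (roughly to the robot), +y is its left as the robot sees it, z up. Latch and tab are on the front face (x = -100 mm).
- housing: Grey plate screwed to the toolbox's front, 11 mm thick, 80 mm long, 30 mm high, in which the safety tab slides; it holds the tab's hidden stop. It has the toolbox's origin and axes.
- tab (a joint): Safety tab: distance slid to the toolbox's +y (m), starts at 0 to 0.003. Slides with about 3 N, stays where left. Its hidden firm stop differs per box: at 0.013 to 0.027. Its bolt, of unseen length, clears the latch only in the last 2 mm before the stop: slide slowly (10 mm/s) until the force rises 5 to 8 N; over 25 N on the stop is abuse.
- tab_grip (a point): Where to take the tab's red knob, a block 12 mm wide (toolbox y), 22 mm high, from 14 to 40 mm out from the toolbox's front face. This point moves with it: on its centre plane, 30 mm out from the front face, 73 mm above the table, 9 mm below the knob's top. 30 mm are free on either side of it.
- latch (a joint): Main latch: angle lifted relative to the lid (rad): 0 = hanging down the front (shut), 1.3 = fully up (stop). It turns about latch_pivot, axis along toolbox y: the lower end comes out (toolbox -x), then up. Friction (0.06 N m) holds it where left. While the tab locks it, it moves only about 0.05 rad; over 25 N against the locking tab is abuse.
- latch_grip (a point): Centre of the latch's yellow roller grip: 18 mm across, 14 mm wide along the toolbox's y, flat ends, turns freely about its own axis (toolbox y), on a thin stem. Moves with the latch; shut: 38 mm out from the toolbox's front face, 73 mm above the table, 29 mm in front of and 25 mm below latch_pivot. 25 mm free on each side of it. Pinched by its ends it turns on its stem, so the gripper may stay upright.
- latch_pivot (a point): Point on the latch's turning axis (9 mm in front of the front face, 98 mm above the table when the lid is shut); it is carried by the lid.
- lid (a joint): Lid: 0 = shut, grows as its front edge rises, up to 1.5 (rad). 27 mm thick, 0.4 kg; its stiff hinge (0.7 N m) holds it at any angle. The latch's claw keeps it shut until the latch is lifted by about 0.2 rad. It can be raised by the roller of the fully lifted latch, about 6 N upward.
- lid_hinge (a point): Point on the lid's hinge axis (along the toolbox's y), at the top of the rear wall: 100 mm behind the toolbox's centre, 85 mm above the table. Fixed.
- jar: Bystander, amber jar with a white cap, 64 mm across, 85 mm high, left of the toolbox. Origin: centre of its underside.
- battery: Bystander, black and red tool battery, 75 x 110 mm, 65 mm high, right of the toolbox. Origin: centre of its underside.
- tape: Bystander, roll of blue tape, 90 mm across, 25 mm high, in front and to the right of the toolbox. Origin: centre of its underside.
- screwdriver: Bystander, screwdriver with an orange handle lying in front and to the left of the toolbox, about 25 mm high.
- cleaner: Bystander, clear bottle with orange label and yellow cap, 72 mm across, 230 mm high, at the far left. Origin: centre of its underside.
- cup: Bystander, blue cup, 80 mm across, 90 mm high, at the far right. Origin: centre of its underside.
- wrench: Bystander, wrench lying flat at the left, nearer to the robot than the toolbox.

How it is judged:
By the outcome, as a careful person would: the job done as asked, in the order asked, and still so for the second after the job is handed in, with the robot touching nothing.
It also fails if it takes over 51 s, if anything falls off the work surface, if the arm or the gripper's body presses on something with over 40 N, if the wrist force passes 120 N, or if a joint passes its speed limit or range.

### The arm

A 7-joint arm with a two-finger parallel gripper is mounted at the origin on the work surface. World frame = base frame: x ahead of the robot, y to its left, z up, the work surface at z = 0. Lengths are in m, angles in degrees, forces in N, time in s.
With the tool pointing down it reaches from about 0.425 to 0.875 m from the base axis. Payload 4.7 kg.
Tool frame: the origin (TCP) lies at the very end of the fingers, on their centre line; the grasp point (between the pads) lies 19 mm behind it; z points along the fingers, y is the line along which they close (so a half turn about z gives the same grasp; the last joint's range is limited). The gripper opens to 87 mm and grips with 3 to 60 N. Pads are 19 mm wide; open, the fingers measure 117 mm over their backs; the gripper's body (75 mm by 190 mm) begins 51 mm behind the grasp point.
Start: joints at [-66.4, 18.392, -4.016, 83.108, 1.295, 78.541, -3.26], TCP at [0.252, 0.599, 0.223] pointing down, gripper open.
Joint ranges: [-163.93, 163.93], [-17.29, 119.83], [-79.2, 71.16], [3.27, 140.29], [-89.18, 269.18], [5.43, 117.66], [-154.24, 154.24]. Speed limits (degrees/s): [147.25, 147.25, 180, 180, 180, 180, 180].

### API

Orientations are given as [roll, pitch, yaw] about the fixed x, y, z axes, in that order (R = Rz(yaw) Ry(pitch) Rx(roll)).
In Python, from cell import get_obs, eyes, env gives the robot as it stands.
- The arm moves only by the tool servo_tool, never from a script. Its argument "series" is a list that holds one entry, the list of rows, each a list of 7 numbers: the shift along the tool's x, y, z in units of 300 mm (1.0 is 300 mm), then the turn, a rotation vector about the tool's x, y, z in units of pi rad (1.0 is pi rad), then the opening, from 0 (shut) to 1 (fully open). In form: [[[tx, ty, tz, wx, wy, wz, gripper], ...]]. A call has 1 to 12 rows; each row is the pose to reach, as a shift and turn from the pose commanded when the call began, along the tool's axes at that moment, turning the shorter way round; what a row does not reach only later rows make up. A row lasts 1/12 s, in which the tool goes at most 41.7 mm and 7.16 degrees, less where a joint would pass 70% of its speed; a pose out of reach is approached as far as the arm can. A call with a number of a shift or a turn outside -1 to 1 is refused whole. A call with a gripper value outside its range is refused whole. The fingers move at their own pace and stop on an object; "grip_force" is the grip in N (left out, the last holds). Time passes only in rows, so rows that repeat a pose let the fingers close. It gives the time, the measured TCP pose, the force, the opening and the grip force at its end, in the units of the state.
- get_obs(): the state, without advancing time (a new reading comes with each control period).
- eyes.read_camera(name): name is "side" or "top" or "wrist"; returns a dict with "frame" (400x640x3 uint8, red, green, blue), "depth" (400x640 float32, m along the optical axis (not along the pixel's ray), 0 where there is no reading), "fx", "fy", "cx", "cy" (pixels), "origin" and "rotation" of the camera in the world; the wrist camera has in their place "mount" (4x4, takes a point from camera to tool coordinates, whose origin is the TCP and whose axes are the flange's). Camera axes: x right, y down, z forward; pixel columns grow to the right and rows downward; lengths in m; the calibration is good to about 2 mm. A picture is of the moment at which its call begins: read the wrist's pose just before it.
- env.sign_off(): hands the job in; it is judged then, once.
The state is a dict: "time_s": time; "qpos": joint angles; "joint_velocities": joint speeds; "effort": joint torques, N m; "tool_pos": TCP position; "tool_rot": TCP orientation; "force": force on the tool from outside, world axes, zero at the start; "wrist_torque": the same for the moment, N m; "grip_width": finger opening in m; "grasp_force": force on a finger pad.
Only numpy, scipy, OpenCV 4.12 (cv2) and the standard library are available. Lean on these libraries where they do the work, as an engineer would, in place of code of your own. Each camera call takes 0.05 s, during which the arm holds its last target. There are 200 camera calls.

## Working session

There is one attempt and no reset: what is moved stays moved. The work goes in short steps, Python scripts to look and compute and a tool call to move; the robot and the scene stay as the last step left them, time stands still between calls to the robot, and variables do not carry over. Pictures are saved under pics/ and viewed, at most 10 in all, crops included, and the job is handed in when it is done.

Besides the shell and the picture viewer there is one more tool, called after "Request:" in YAML: its name, and indented under it one key for each argument. servo_tool: Moves the arm, as the interface text tells. Shifts and turns lie within -1 to 1; 1 stands for 300 mm of shift or pi rad of turn. Its arguments: {"type":"object","properties":{"series":{"type":"array"},"grip_force":{"type":"number"}},"required":["series"]}

```bash
mkdir -p pics; ls; python3 - <<'E'
from cell import get_obs, eyes, env
import cv2,numpy as np,pickle
o=get_obs();print({k:np.round(v,4).tolist() for k,v in o.items()})
d={}
for n in ("side","top","wrist"):
    d[n]=c=eyes.read_camera(n)
    if n!="wrist": cv2.imwrite(f"pics/{n}0.png",c["frame"][:,:,::-1]); print(n,c["origin"],np.round(c["rotation"],3).tolist(),c["fx"])
    else: print(np.round(c["mount"],4).tolist(),c["fx"])
pickle.dump(d,open("c0.pkl","wb"))
E
```

```text
pics
{'time_s': 0.0, 'qpos': [-66.3992, 18.4398, -4.0172, 83.1758, 1.2963, 78.5409, -3.2588], 'joint_velocities': [-0.0067, -0.0405, -0.0772, 0.0012, 0.0513, 0.0, -0.0255], 'effort': [0.0002, -49.1298, -0.4038, -31.2525, -0.064, 0.0438, 0.0002], 'tool_pos': [0.2516, 0.5987, 0.2214], 'tool_rot': [-179.8888, 0.0066, 157.212], 'force': [0.1741, 0.0495, -0.1658], 'wrist_torque': [-0.0242, 0.0385, 0.0232], 'grasp_force': 0.0, 'grip_width': 0.0868}
side [ 0.3470253  -1.24007709  1.01019912] [-127.313, 1.099, -9.431] 500.235128647578
top [0.32744416 0.00862463 1.43062013] [-171.161, -0.344, -90.413] 455.85270963327446
[[0.0012, -0.9616, -0.2745, 0.0755], [1.0, 0.0015, -0.001, 0.0004], [0.0014, -0.2745, 0.9616, -0.1611], [0.0, 0.0, 0.0, 1.0]] 291.2736463822142
```

View pics/top0.png

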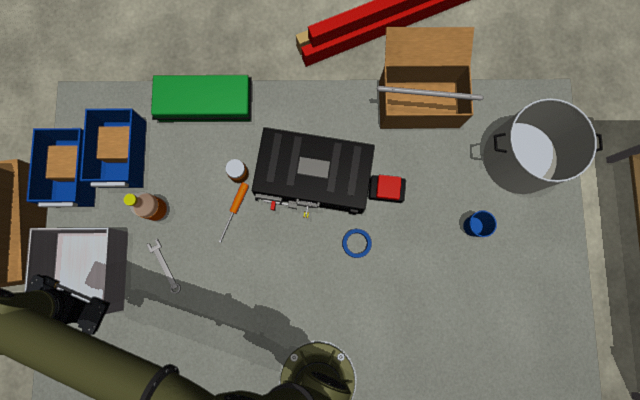

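View pics/side0.png

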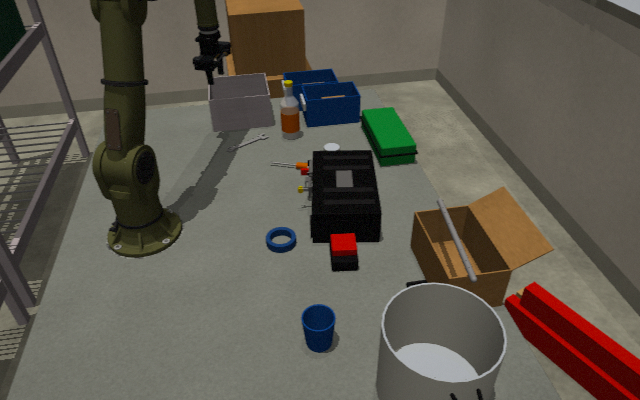

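```bash
cat > h.py <<'E'
import numpy as np, cv2
from scipy.spatial.transform import Rotation as R
def rot(v): return R.from_euler('xyz',v,degrees=True)
def cloud(c,origin=None,Rm=None):
    d=c["depth"]; v,u=np.mgrid[:d.shape[0],:d.shape[1]]
    p=np.stack([(u-c["cx"])/c["fx"]*d,(v-c["cy"])/c["fy"]*d,d],-1)
    if origin is None: origin,Rm=c["origin"],rot(c["rotation"]).as_matrix()
    return p@Rm.T+origin
def wrist_cloud(c,o):
    M=c["mount"]; T=np.eye(4); T[:3,:3]=rot(o["tool_rot"]).as_matrix(); T[:3,3]=o["tool_pos"]; T=T@M
    return cloud(c,T[:3,3],T[:3,:3])
E
python3 - <<'E'
from h import *; import pickle
d=pickle.load(open("c0.pkl","rb")); c=d["top"]; P=cloud(c); f=c["frame"].astype(int)
print("table z",np.median(P[270:290,380:400,2]))
roi=np.zeros(P.shape[:2],bool); roi[120:225,245:385]=1
m=roi&(P[...,2]>0.095)&(P[...,2]<0.125)&(c["depth"]>0)&(f.max(-1)<120)
n,l,s,_=cv2.connectedComponentsWithStats(m.astype(np.uint8)); k=1+np.argmax(s[1:,4]); q=P[l==k]
print(len(q),np.median(q[:,2])); r=cv2.minAreaRect(q[:,:2].astype(np.float32)); print(r, cv2.boxPoints(r))
hsv=cv2.cvtColor(c["frame"],cv2.COLOR_RGB2HSV)
H,S,V=[hsv[...,i].astype(int) for i in range(3)]
sub=np.zeros_like(roi); sub[190:225,260:325]=1
for nm,mm in (("red",((H<8)|(H>172))&(S>150)&(V>60)),("yel",(H>20)&(H<35)&(S>110)&(V>60))):
    w=np.argwhere(mm&sub); print(nm,len(w)); print([(a.tolist(),np.round(P[tuple(a)],3).tolist()) for a in w][:40])
cv2.imwrite("pics/crop1.png",cv2.resize(c["frame"][180:225,245:325,::-1],None,fx=9,fy=9,interpolation=cv2.INTER_NEAREST))
E
```

```text
table z -0.0006198803144560339
7162 0.11194228457640643
((0.6211973428726196, 0.009084552526473999), (0.34108027815818787, 0.21392345428466797), 80.43724060058594) [[ 0.48739046 -0.14131649]
 [ 0.6983413  -0.17685513]
 [ 0.7550042   0.1594856 ]
 [ 0.5440534   0.19502424]]
red 34
[([201, 272], [0.531, 0.132, 0.08]), ([201, 273], [0.532, 0.129, 0.078]), ([201, 274], [0.531, 0.126, 0.082]), ([202, 272], [0.529, 0.132, 0.078]), ([202, 273], [0.528, 0.129, 0.083]), ([202, 274], [0.527, 0.125, 0.087]), ([203, 271], [0.525, 0.135, 0.08]), ([203, 272], [0.525, 0.132, 0.079]), ([203, 273], [0.525, 0.129, 0.078]), ([203, 274], [0.525, 0.125, 0.083]), ([204, 271], [0.522, 0.135, 0.081]), ([204, 272], [0.523, 0.132, 0.077]), ([204, 273], [0.523, 0.129, 0.078]), ([204, 274], [0.522, 0.126, 0.081]), ([205, 271], [0.519, 0.135, 0.08]), ([205, 272], [0.518, 0.131, 0.086]), ([205, 273], [0.519, 0.129, 0.08]), ([205, 274], [0.519, 0.126, 0.082]), ([206, 271], [0.516, 0.134, 0.085]), ([206, 272], [0.516, 0.132, 0.079]), ([206, 273], [0.516, 0.129, 0.081]), ([206, 274], [0.516, 0.126, 0.079]), ([207, 27
[... 368 characters left out ...]
], [0.508, 0.129, 0.075]), ([209, 274], [0.508, 0.126, 0.077])]
yel 17
[([212, 304], [0.498, 0.036, 0.077]), ([212, 308], [0.498, 0.024, 0.079]), ([213, 304], [0.494, 0.036, 0.081]), ([213, 305], [0.494, 0.033, 0.081]), ([213, 307], [0.495, 0.027, 0.079]), ([213, 308], [0.494, 0.024, 0.082]), ([214, 304], [0.492, 0.036, 0.079]), ([214, 305], [0.491, 0.033, 0.081]), ([214, 307], [0.491, 0.027, 0.081]), ([214, 308], [0.492, 0.024, 0.078]), ([215, 304], [0.489, 0.036, 0.079]), ([215, 307], [0.488, 0.027, 0.083]), ([215, 308], [0.488, 0.024, 0.082]), ([216, 303], [0.495, 0.041, 0.002]), ([216, 304], [0.486, 0.036, 0.076]), ([216, 307], [0.485, 0.027, 0.082]), ([217, 307], [0.483, 0.027, 0.076])]
```

View pics/crop1.png

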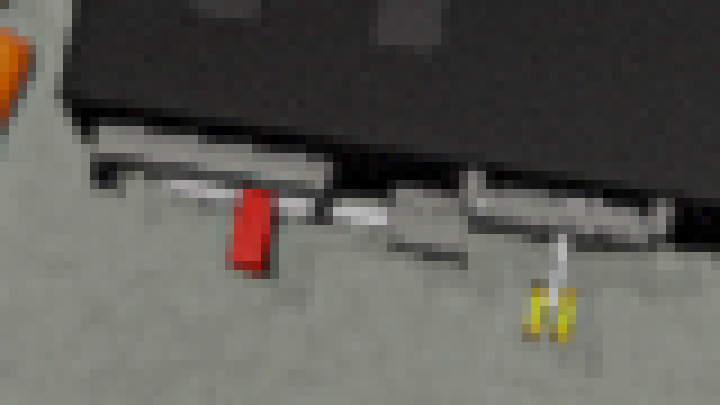

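```bash
cat >> h.py <<'E'
def mv(o,p,rpy=None):
    "row taking measured pose o to p,rpy"
    R0=rot(o["tool_rot"]); s=R0.inv().apply(np.array(p)-o["tool_pos"])/0.3
    w=(R0.inv()*rot(rpy)).as_rotvec()/np.pi if rpy is not None else np.zeros(3)
    print("row",np.round(s,4).tolist(),np.round(w,4).tolist())
E
python3 - <<'E'
from h import *; from cell import get_obs
o=get_obs(); mv(o,[0.31,0.33,0.28],[180,0,170.44])
E
```

```text
row [-0.5263, -0.7512, -0.1931] [-0.0005, -0.0, -0.0735]
```

Request:
servo_tool:
  series:
    - [[-0.526,-0.751,-0.193,0,0,-0.0735,0.345],[-0.526,-0.751,-0.193,0,0,-0.0735,0.345],[-0.526,-0.751,-0.193,0,0,-0.0735,0.345],[-0.526,-0.751,-0.193,0,0,-0.0735,0.345],[-0.526,-0.751,-0.193,0,0,-0.0735,0.345],[-0.526,-0.751,-0.193,0,0,-0.0735,0.345],[-0.526,-0.751,-0.193,0,0,-0.0735,0.345],[-0.526,-0.751,-0.193,0,0,-0.0735,0.345]]
  grip_force: 20

```text
time_s: 0.82
tool_pos: [0.3132, 0.3246, 0.2824]
tool_rot: [179.9, 0.2, 169.9]
force: [0.1, 0.1, 0.3]
grip_width: 0.0416
grasp_force: 0.0
```

```bash
python3 - <<'E'
from h import *; from cell import get_obs
o=get_obs(); print(o["time_s"],o["tool_pos"],o["tool_rot"],o["grip_width"]); mv(o,[0.46,0.085,0.23],[180,0,170.44])
E
```

```text
0.8167 [0.31321157 0.32459417 0.28237465] [1.79944051e+02 1.52820754e-01 1.69923736e+02] 0.041573536557654875
row [-0.621, -0.7009, 0.1756] [0.0003, 0.0009, -0.0029]
```

Request:
servo_tool:
  series:
    - [[-0.62,-0.7,0.176,0,0,-0.002,0.345],[-0.62,-0.7,0.176,0,0,-0.002,0.345],[-0.62,-0.7,0.176,0,0,-0.002,0.345],[-0.62,-0.7,0.176,0,0,-0.002,0.345],[-0.62,-0.7,0.176,0,0,-0.002,0.345],[-0.62,-0.7,0.176,0,0,-0.002,0.345],[-0.62,-0.7,0.176,0,0,-0.002,0.345],[-0.62,-0.7,0.176,0,0,-0.002,0.345],[-0.62,-0.7,0.176,0,0,-0.002,0.345],[-0.62,-0.7,0.176,0,0,-0.002,0.345],[-0.62,-0.7,0.176,0,0,-0.002,0.345],[-0.62,-0.7,0.176,0,0,-0.002,0.345]]

```text
time_s: 1.82
tool_pos: [0.4581, 0.0941, 0.2278]
tool_rot: [180.0, 0.0, 171.0]
force: [0.7, 0.7, 0.2]
grip_width: 0.0298
grasp_force: 0.0
```

```bash
python3 - <<'E'
from h import *; from cell import get_obs,eyes; import pickle
o=get_obs(); c=eyes.read_camera("wrist"); print(o["tool_pos"],o["tool_rot"],o["grip_width"],o["joint_velocities"])
pickle.dump((o,c),open("w1.pkl","wb")); cv2.imwrite("pics/w1.png",c["frame"][...,::-1])
P=wrist_cloud(c,o); f=c["frame"]; hsv=cv2.cvtColor(f,cv2.COLOR_RGB2HSV)
H,S,V=[hsv[...,i].astype(int) for i in range(3)]
for nm,mm in (("red",((H<8)|(H>172))&(S>150)&(V>60)),("yel",(H>20)&(H<35)&(S>110)&(V>60))):
    n,l,s,ce=cv2.connectedComponentsWithStats((mm&(P[...,2]>.05)&(P[...,2]<.1)).astype(np.uint8))
    for i in range(1,n):
        if s[i,4]>25: q=P[l==i]; print(nm,s[i],ce[i],q.min(0),q.max(0),np.median(q,0))
E
```

```text
[0.45814157 0.0941179  0.22780991] [1.79976742e+02 9.81965144e-03 1.70973966e+02] 0.02977933068280816 [ 0.01169226 -0.16288407  0.34789354  0.06812727  0.09270505  0.0355609
  0.01826013]
red [350 212  12  19 139] [356.10071942 218.54676259] [0.50486193 0.1251452  0.06307203] [0.52363977 0.13752349 0.08223388] [0.50778509 0.1327914  0.07935256]
red [ 98 283  20  40 457] [107.3107221  302.11597374] [ 0.5508544  -0.21256096  0.06200201] [ 0.61091687 -0.1879726   0.06594254] [ 0.57945264 -0.20033491  0.0640871 ]
yel [260 208   6  15  77] [262.31168831 214.58441558] [0.4813036  0.02337586 0.06799985] [0.4967954  0.0299242  0.08237464] [0.48741053 0.02747206 0.07900579]
yel [268 208   6  15  82] [270.57317073 215.12195122] [0.48245155 0.03181857 0.06942115] [0.50028716 0.03926089 0.08170366] [0.48960174 0.03665768 0.07918453]
```

View pics/w1.png

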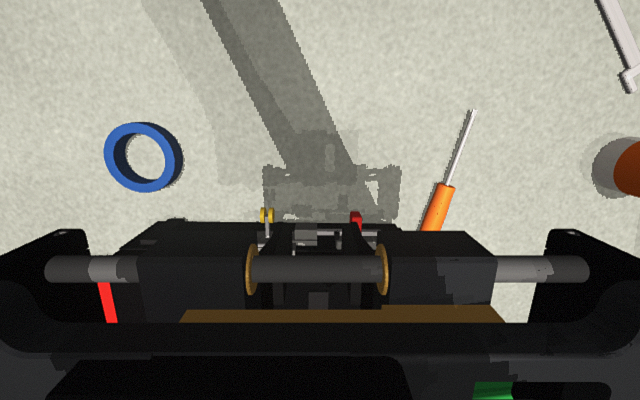

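```bash
python3 - <<'E'
from h import *; import pickle
a=np.radians(-9.56); T=np.array([[np.cos(a),np.sin(a)],[-np.sin(a),np.cos(a)]])
o,w=pickle.load(open("w1.pkl","rb")); t=pickle.load(open("c0.pkl","rb"))["top"]
for c,P in ((w,wrist_cloud(w,o)),(t,cloud(t))):
    hsv=cv2.cvtColor(c["frame"],cv2.COLOR_RGB2HSV); H,S,V=[hsv[...,i].astype(int) for i in range(3)]
    near=(P[...,2]>.06)&(P[...,2]<.1)&(abs(P[...,0]-.5)<.05)&(abs(P[...,1]-.08)<.08)
    for nm,mm in (("red",((H<8)|(H>172))&(S>130)&(V>50)),("yel",(H>20)&(H<35)&(S>100)&(V>50))):
        q=P[mm&near]; l=q[:,:2]@T.T; print(nm,len(q),"tx",np.percentile(l[:,0],[2,50,98]).round(4),"ty",np.percentile(l[:,1],[2,50,98]).round(4),"z",np.percentile(q[:,2],[2,50,90]).round(4))
# roof back/long edges
P=cloud(t); m=(P[...,2]>.105)&(P[...,2]<.119)&(abs(P[...,0]-.62)<.16)&(abs(P[...,1])<.2)
l=P[m][:,:2]@T.T
for lo in np.arange(-.2,.1,.04):
    s=l[(l[:,1]>lo)&(l[:,1]<lo+.02)]
    if len(s)>20: print(round(lo,2),np.percentile(s[:,0],[.5,99.5]).round(4))
E
```

```text
red 142 tx [0.4767 0.4792 0.4924] ty [0.2089 0.2153 0.2206] z [0.0636 0.0793 0.0812]
yel 161 tx [0.4699 0.4763 0.4853] ty [0.1055 0.1146 0.1192] z [0.0686 0.0791 0.0809]
red 34 tx [0.4785 0.4895 0.5027] ty [0.2087 0.2144 0.2197] z [0.0743 0.0801 0.0842]
yel 18 tx [0.4722 0.4795 0.4862] ty [0.1049 0.1087 0.1181] z [0.0708 0.0792 0.082 ]
-0.04 [0.5177 0.7157]
0.0 [0.5181 0.7159]
0.04 [0.5186 0.716 ]
0.08 [0.514  0.7161]
```

```bash
python3 - <<'E'
from h import *; from cell import get_obs
o=get_obs(); print(o["tool_pos"],o["tool_rot"]); mv(o,[0.516,0.131,0.11],[180,0,170.4])
E
```

```text
[0.45818672 0.09385742 0.22780899] [1.79983541e+02 1.18896866e-02 1.70954563e+02]
row [-0.1708, 0.1525, 0.3928] [0.0001, 0.0001, 0.0031]
```

Request:
servo_tool:
  series:
    - [[-0.06,0.05,0.1,0,0,0.003,0.345],[-0.12,0.11,0.2,0,0,0.003,0.345],[-0.16,0.14,0.3,0,0,0.003,0.345],[-0.171,0.1525,0.36,0,0,0.003,0.345],[-0.171,0.1525,0.393,0,0,0.003,0.345],[-0.171,0.1525,0.393,0,0,0.003,0.345],[-0.171,0.1525,0.393,0,0,0.003,0.345]]

```text
time_s: 2.45
tool_pos: [0.5162, 0.1295, 0.1101]
tool_rot: [-180.0, -0.0, 170.3]
force: [0.7, -0.1, -0.1]
grip_width: 0.0299
grasp_force: 0.0
```

```bash
python3 - <<'E'
from h import *; from cell import get_obs,eyes
o=get_obs(); print(o["tool_pos"],o["tool_rot"],o["grip_width"],o["joint_velocities"]); mv(o,[0.516,0.131,0.056],[180,0,170.4])
c=eyes.read_camera("wrist"); cv2.imwrite("pics/w2.png",cv2.resize(c["frame"][130:330,160:480,::-1],None,fx=2,fy=2))
E
```

```text
[0.51619834 0.12948507 0.11013212] [-1.79991924e+02 -1.53015280e-02  1.70282187e+02] 0.029946291801733197 [ 0.30673646 -1.49859165  0.42082298 -1.25751119  0.10029549 -0.1826838
 -0.05435586]
row [0.0015, 0.0049, 0.1804] [-0.0, -0.0001, -0.0007]
```

View pics/w2.png

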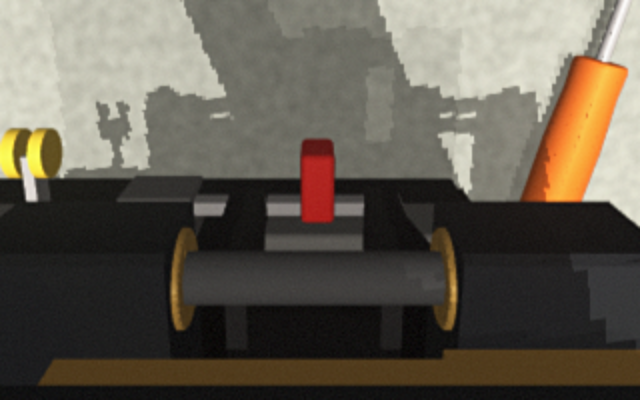

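Request:
servo_tool:
  series:
    - [[0,-0.002,0.06,0,0,0,0.345],[0,-0.003,0.12,0,0,0,0.345],[0,-0.003,0.17,0,0,0,0.345],[0,-0.003,0.18,0,0,0,0.345],[0,-0.003,0.18,0,0,0,0.345],[0,-0.003,0.18,0,0,0,0.345]]

```text
time_s: 3.0
tool_pos: [0.5163, 0.1285, 0.0568]
tool_rot: [180.0, 0.0, 170.2]
force: [-2.1, 0.1, -1.7]
grip_width: 0.0299
grasp_force: 1.1
```

```bash
python3 - <<'E'
from h import *; from cell import get_obs,eyes
o=get_obs(); print(o["tool_pos"],o["tool_rot"],o["grip_width"],o["force"])
c=eyes.read_camera("wrist"); hsv=cv2.cvtColor(c["frame"],cv2.COLOR_RGB2HSV); H,S,V=[hsv[...,i].astype(int) for i in range(3)]
w=np.argwhere((((H<8)|(H>172))&(S>130)&(V>50))[190:260,280:360]); print(w.min(0)+[190,280],w.max(0)+[190,280],c["cx"])
P=wrist_cloud(c,o); print(np.median(P[200:215,316:322],(0,1)))
E
```

```text
[0.5163129  0.12849673 0.05680039] [1.79966225e+02 5.46368720e-03 1.70248554e+02] 0.029852083750367915 [-2.14024078  0.13698547 -1.73373059]
[226 310] [255 332] 316.4682896225196
[ 0.51612254  0.13049325 -0.0012299 ]
```

Request:
servo_tool:
  series:
    - [[0.004,0.006,0,0,0,0,0.345],[0.004,0.006,0,0,0,0,0.345]]

```text
time_s: 3.22
tool_pos: [0.5167, 0.1311, 0.057]
tool_rot: [179.9, 0.2, 170.3]
force: [0.2, 0.4, 0.6]
grip_width: 0.03
grasp_force: 0.3
```

Request:
servo_tool:
  series:
    - [[0,0,0,0,0,0,0.1],[0,0,0,0,0,0,0.1],[0,0,0,0,0,0,0.1],[0,0,0,0,0,0,0.1],[0,0,0,0,0,0,0.1],[0,0,0,0,0,0,0.1]]
  grip_force: 15

```text
time_s: 3.72
tool_pos: [0.5158, 0.1306, 0.056]
tool_rot: [180.0, 0.0, 170.3]
force: [0.2, 0.4, 0.9]
grip_width: 0.012
grasp_force: 15.0
```

Request:
servo_tool:
  series:
    - [[0,0.0028,0,0,0,0,0.1],[0,0.0056,0,0,0,0,0.1],[0,0.0084,0,0,0,0,0.1],[0,0.0112,0,0,0,0,0.1],[0,0.014,0,0,0,0,0.1],[0,0.0168,0,0,0,0,0.1],[0,0.0196,0,0,0,0,0.1],[0,0.0224,0,0,0,0,0.1],[0,0.0252,0,0,0,0,0.1],[0,0.028,0,0,0,0,0.1]]

```text
time_s: 4.55
tool_pos: [0.5172, 0.1389, 0.0559]
tool_rot: [180.0, 0.0, 170.3]
force: [0.1, -2.5, 2.7]
grip_width: 0.0117
grasp_force: 15.0
```

Request:
servo_tool:
  series:
    - [[0,0.0026,0,0,0,0,0.1],[0,0.0052,0,0,0,0,0.1]]

```text
time_s: 4.72
tool_pos: [0.5175, 0.1404, 0.0559]
tool_rot: [180.0, 0.0, 170.3]
force: [0.1, -2.4, 4.4]
grip_width: 0.0118
grasp_force: 15.0
```

Request:
servo_tool:
  series:
    - [[0,0.0026,0,0,0,0,0.1],[0,0.0052,0,0,0,0,0.1]]

```text
time_s: 4.88
tool_pos: [0.5177, 0.1416, 0.0559]
tool_rot: [-180.0, 0.0, 170.3]
force: [0.5, -5.2, 5.9]
grip_width: 0.0119
grasp_force: 15.0
```

Request:
servo_tool:
  series:
    - [[0,0.0014,0,0,0,0,0.1]]

```text
time_s: 4.97
tool_pos: [0.5177, 0.1416, 0.0559]
tool_rot: [-180.0, 0.0, 170.2]
force: [-0.3, -5.1, 5.4]
grip_width: 0.0119
grasp_force: 15.0
```

Request:
servo_tool:
  series:
    - [[0,0.0016,0,0,0,0,0.1],[0,0.0016,0,0,0,0,0.1]]

```text
time_s: 5.13
tool_pos: [0.5177, 0.1416, 0.056]
tool_rot: [-179.9, 0.0, 170.2]
force: [0.2, -4.9, 6.5]
grip_width: 0.0122
grasp_force: 15.0
```

Request:
servo_tool:
  series:
    - [[0,0.002,0,0,0,0,0.1],[0,0.002,0,0,0,0,0.1]]

```text
time_s: 5.3
tool_pos: [0.5177, 0.1416, 0.0559]
tool_rot: [-179.9, -0.0, 170.2]
force: [-0.8, -5.9, 6.1]
grip_width: 0.012
grasp_force: 15.0
```

Request:
servo_tool:
  series:
    - [[0,0.003,0,0,0,0,0.1],[0,0.003,0,0,0,0,0.1]]

```text
time_s: 5.47
tool_pos: [0.5177, 0.1417, 0.0559]
tool_rot: [-179.8, -0.0, 170.2]
force: [-0.9, -8.5, 7.3]
grip_width: 0.012
grasp_force: 15.0
```

Request:
servo_tool:
  series:
    - [[0,0.003,0,0,0,0,0.1],[0,0.003,0,0,0,0,0.1]]

```text
time_s: 5.63
tool_pos: [0.5177, 0.1417, 0.0559]
tool_rot: [-179.8, -0.1, 170.2]
force: [-1.1, -9.6, 8.7]
grip_width: 0.0119
grasp_force: 15.0
```

Request:
servo_tool:
  series:
    - [[0,-0.005,0,0,0,0,0.1],[0,-0.009,0,0,0,0,0.1],[0,-0.009,0,0,0,0,0.345],[0,-0.009,0,0,0,0,0.345],[0,-0.009,0,0,0,0,0.345],[0,-0.009,0,0,0,0,0.345]]

```text
time_s: 6.13
tool_pos: [0.5169, 0.1433, 0.0553]
tool_rot: [180.0, -0.1, 170.3]
force: [0.2, -0.9, -0.5]
grip_width: 0.0273
grasp_force: 0.0
```

```bash
python3 - <<'E'
from h import *; from cell import get_obs
o=get_obs(); print(o["tool_pos"],o["tool_rot"],o["force"],o["grip_width"]); mv(o,[0.518,0.1416,0.11])
p=np.array([0.4785*.9861+.1122*.1661,-.4785*.1661+.1122*.9861]); print(p); mv(o,[*p,0.11],[180,0,170.3])
E
```

```text
[0.51685832 0.14331508 0.05525828] [ 1.79988235e+02 -6.36448792e-02  1.70320499e+02] [ 0.2028966  -0.94612105 -0.5024443 ] 0.027285852274764492
row [-0.0045, -0.005, -0.1825] [0.0, 0.0, 0.0]
[0.49048527 0.03116157]
row [0.024, -0.3833, -0.1825] [0.0001, -0.0004, 0.0001]
```

Request:
servo_tool:
  series:
    - [[0,0,-0.06,0,0,0,0.345],[0,0,-0.14,0,0,0,0.345],[0,0,-0.182,0,0,0,0.345],[0.01,-0.1,-0.182,0,0,0,0.345],[0.02,-0.2,-0.182,0,0,0,0.345],[0.024,-0.3,-0.182,0,0,0,0.345],[0.024,-0.36,-0.182,0,0,0,0.345],[0.024,-0.383,-0.182,0,0,0,0.345],[0.024,-0.383,-0.182,0,0,0,0.345],[0.024,-0.383,-0.182,0,0,0,0.345],[0.024,-0.383,-0.182,0,0,0,0.345]]

```text
time_s: 7.05
tool_pos: [0.4913, 0.0324, 0.1103]
tool_rot: [180.0, 0.0, 170.4]
force: [-0.4, 0.1, -0.0]
grip_width: 0.0299
grasp_force: 0.0
```

```bash
python3 - <<'E'
from h import *; from cell import get_obs,eyes
o=get_obs(); print(o["tool_pos"],o["tool_rot"],o["grip_width"],o["joint_velocities"])
c=eyes.read_camera("wrist"); P=wrist_cloud(c,o); hsv=cv2.cvtColor(c["frame"],cv2.COLOR_RGB2HSV); H,S,V=[hsv[...,i].astype(int) for i in range(3)]
m=(H>20)&(H<35)&(S>110)&(V>60); m[:190]=0;m[260:]=0;m[:,:270]=0;m[:,365:]=0
w=np.argwhere(m); print(w.min(0),w.max(0),c["cx"]); q=P[m]
l=(rot(o["tool_rot"]).inv().apply(q-o["tool_pos"])); print("in tool",np.percentile(l,[5,50,95],axis=0).round(4)); print(np.percentile(q[:,2],[5,50,95]))
cv2.imwrite("pics/w3.png",cv2.resize(c["frame"][130:330,160:480,::-1],None,fx=2,fy=2))
E
```

```text
[0.49128283 0.03240358 0.11031634] [1.79961557e+02 2.11987266e-03 1.70398650e+02] 0.029943346009112335 [-0.28600283  0.19948873 -0.19740254 -0.12826979  0.36165501  0.1073015
  0.17987352]
[205 304] [229 324] 316.4682896225196
in tool [[-0.0173 -0.0078  0.0291]
 [ 0.0025  0.0013  0.031 ]
 [ 0.0088  0.0055  0.1039]]
[0.00644955 0.07936104 0.0812434 ]
```

View pics/w3.png

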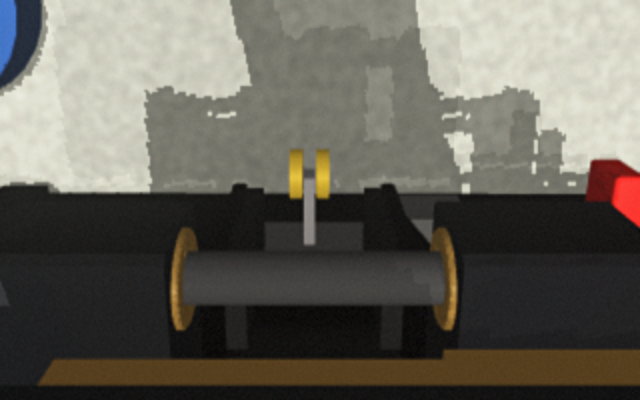

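Request:
servo_tool:
  series:
    - [[0,-0.003,0.06,0,0,0,0.345],[0,-0.003,0.12,0,0,0,0.345],[0,-0.003,0.16,0,0,0,0.345],[0,-0.003,0.175,0,0,0,0.345],[0,-0.003,0.175,0,0,0,0.345],[0,-0.003,0.175,0,0,0,0.1],[0,-0.003,0.175,0,0,0,0.1],[0,-0.003,0.175,0,0,0,0.1],[0,-0.003,0.175,0,0,0,0.1],[0,-0.003,0.175,0,0,0,0.1],[0,-0.003,0.175,0,0,0,0.1]]
  grip_force: 25

```text
time_s: 8.02
tool_pos: [0.4918, 0.0305, 0.0587]
tool_rot: [179.9, 0.1, 170.3]
force: [1.5, 2.7, 1.6]
grip_width: 0.0139
grasp_force: 25.0
```

```bash
python3 - <<'E'
from h import *; from cell import get_obs
o=get_obs(); print(o["tool_pos"],o["tool_rot"],o["force"],o["grip_width"],o["grasp_force"])
r0=np.array([29,-25.]) # out, up from pivot
for a in np.arange(.1,1.41,.1):
    c,s=np.cos(a),np.sin(a); d=np.array([c*29+s*25,s*29-c*25])-r0; print(round(a,1),"tool x",round(d[0]/300,4),"z",round(-d[1]/300,4))
E
```

```text
[0.49176167 0.03054088 0.05869742] [1.79891192e+02 1.01917851e-01 1.70284699e+02] [1.47215168 2.65292077 1.59977152] 0.013854491855673515 25.00045945867896
0.1 tool x 0.0078 z -0.0101
0.2 tool x 0.0146 z -0.0209
0.3 tool x 0.0203 z -0.0323
0.4 tool x 0.0248 z -0.0442
0.5 tool x 0.0281 z -0.0565
0.6 tool x 0.0302 z -0.0691
0.7 tool x 0.031 z -0.0819
0.8 tool x 0.0305 z -0.0946
0.9 tool x 0.0287 z -0.1073
1.0 tool x 0.0257 z -0.1197
1.1 tool x 0.0214 z -0.1317
1.2 tool x 0.016 z -0.1432
1.3 tool x 0.0095 z -0.1542
1.4 tool x 0.0019 z -0.1644
```

Request:
servo_tool:
  series:
    - [[0.002,0,-0.0025,0,0,0,0.1],[0.004,0,-0.005,0,0,0,0.1],[0.006,0,-0.0075,0,0,0,0.1],[0.0078,0,-0.0101,0,0,0,0.1],[0.0078,0,-0.0101,0,0,0,0.1]]

```text
time_s: 8.43
tool_pos: [0.4896, 0.0309, 0.0615]
tool_rot: [179.9, 0.1, 170.3]
force: [2.5, 4.9, 1.4]
grip_width: 0.0135
grasp_force: 25.0
```

Request:
servo_tool:
  series:
    - [[0.0068,0.001,-0.0108,0,0,0,0.1],[0.0125,0.002,-0.0222,0,0,0,0.1],[0.017,0.003,-0.0341,0,0,0,0.1],[0.0203,0.004,-0.0464,0,0,0,0.1],[0.0224,0.004,-0.059,0,0,0,0.1],[0.0232,0.004,-0.0718,0,0,0,0.1],[0.0227,0.004,-0.0845,0,0,0,0.1],[0.0209,0.004,-0.0972,0,0,0,0.1],[0.0179,0.004,-0.1096,0,0,0,0.1],[0.0179,0.004,-0.1096,0,0,0,0.1]]

```text
time_s: 9.27
tool_pos: [0.4841, 0.0319, 0.0946]
tool_rot: [180.0, 0.1, 170.2]
force: [4.3, 2.8, 0.2]
grip_width: 0.0135
grasp_force: 25.0
```

Request:
servo_tool:
  series:
    - [[-0.0043,0,-0.012,0,0,0,0.1],[-0.0097,0,-0.0235,0,0,0,0.1],[-0.0162,0,-0.0345,0,0,0,0.1],[-0.0162,0,-0.0345,0,0,0,0.1]]

```text
time_s: 9.6
tool_pos: [0.4884, 0.0311, 0.1043]
tool_rot: [180.0, 0.0, 170.2]
force: [4.1, 3.1, -0.5]
grip_width: 0.0137
grasp_force: 25.0
```

```bash
python3 - <<'E'
from h import *; from cell import get_obs
o=get_obs(); print(o["tool_pos"],o["force"],o["grip_width"])
r=np.array([240.9,34.2])
for t in np.arange(3,49,3):
    c,s=np.cos(np.radians(t)),np.sin(np.radians(t)); d=np.array([c*r[0]-s*r[1],s*r[0]+c*r[1]])-r; print(t,"x",round(d[0]/300,3),"z",round(-d[1]/300,3))
E
```

```text
[0.48840911 0.0311463  0.10426752] [ 4.07366513  3.10388245 -0.51871232] 0.013708894806041812
3 x -0.007 z -0.042
6 x -0.016 z -0.083
9 x -0.028 z -0.124
12 x -0.041 z -0.164
15 x -0.057 z -0.204
18 x -0.075 z -0.243
21 x -0.094 z -0.28
24 x -0.116 z -0.317
27 x -0.139 z -0.352
30 x -0.165 z -0.386
33 x -0.192 z -0.419
36 x -0.22 z -0.45
39 x -0.251 z -0.48
42 x -0.283 z -0.508
45 x -0.316 z -0.534
48 x -0.35 z -0.559
```

Request:
servo_tool:
  series:
    - [[-0.003,0,-0.021,0,0,0,0.1],[-0.007,0,-0.042,0,0,0,0.1],[-0.011,0,-0.063,0,0,0,0.1],[-0.016,0,-0.083,0,0,0,0.1],[-0.022,0,-0.104,0,0,0,0.1],[-0.028,0,-0.124,0,0,0,0.1],[-0.034,0,-0.144,0,0,0,0.1],[-0.041,0,-0.164,0,0,0,0.1],[-0.049,0,-0.184,0,0,0,0.1],[-0.057,0,-0.204,0,0,0,0.1],[-0.057,0,-0.204,0,0,0,0.1]]

```text
time_s: 10.52
tool_pos: [0.5052, 0.0283, 0.1652]
tool_rot: [-180.0, -0.0, 170.2]
force: [4.4, 2.5, -2.3]
grip_width: 0.0134
grasp_force: 25.0
```

Request:
servo_tool:
  series:
    - [[-0.009,0,-0.0195,0,0,0,0.1],[-0.018,0,-0.039,0,0,0,0.1],[-0.0275,0,-0.0575,0,0,0,0.1],[-0.037,0,-0.076,0,0,0,0.1],[-0.048,0,-0.0945,0,0,0,0.1],[-0.059,0,-0.113,0,0,0,0.1],[-0.0705,0,-0.1305,0,0,0,0.1],[-0.082,0,-0.148,0,0,0,0.1],[-0.095,0,-0.165,0,0,0,0.1],[-0.108,0,-0.182,0,0,0,0.1],[-0.1215,0,-0.1985,0,0,0,0.1],[-0.135,0,-0.215,0,0,0,0.1]]

```text
time_s: 11.52
tool_pos: [0.5448, 0.0215, 0.2299]
tool_rot: [-180.0, -0.1, 170.3]
force: [2.3, 2.7, -8.4]
grip_width: 0.0139
grasp_force: 25.0
```

Request:
servo_tool:
  series:
    - [[-0.014,0,-0.0155,0,0,0,0.1],[-0.028,0,-0.031,0,0,0,0.1],[-0.0435,0,-0.046,0,0,0,0.1],[-0.059,0,-0.061,0,0,0,0.1],[-0.075,0,-0.075,0,0,0,0.1],[-0.091,0,-0.089,0,0,0,0.1],[-0.1075,0,-0.102,0,0,0,0.1],[-0.124,0,-0.115,0,0,0,0.1],[-0.124,0,-0.115,0,0,0,0.1],[-0.124,0,-0.115,0,0,0,0.1]]

```text
time_s: 12.35
tool_pos: [0.5829, 0.015, 0.2657]
tool_rot: [180.0, 0.2, 170.2]
force: [0.9, 3.1, 1.4]
grip_width: 0.0137
grasp_force: 25.0
```

```bash
python3 - <<'E'
from h import *; from cell import get_obs,eyes
o=get_obs(); print(o["tool_pos"],o["force"],o["grip_width"])
a=np.radians(-9.56); T=np.array([[np.cos(a),np.sin(a)],[-np.sin(a),np.cos(a)]])
l=T@o["tool_pos"][:2]; dx=.7165-l[0]; dz=o["tool_pos"][2]+.0145-.085; print("lid est deg",np.degrees(np.arctan2(dz,dx)-np.arctan2(34.2,240.9)), "r",np.hypot(dx,dz))
c=eyes.read_camera("side"); cv2.imwrite("pics/s2.png",cv2.resize(c["frame"][100:260,240:440,::-1],None,fx=3.5,fy=3.5))
E
```

```text
[0.58287546 0.01497362 0.26566691] [0.85419821 3.09712575 1.43254655] 0.01369441477855136
lid est deg 45.45965350365386 r 0.24266345415829743
```

View pics/s2.png

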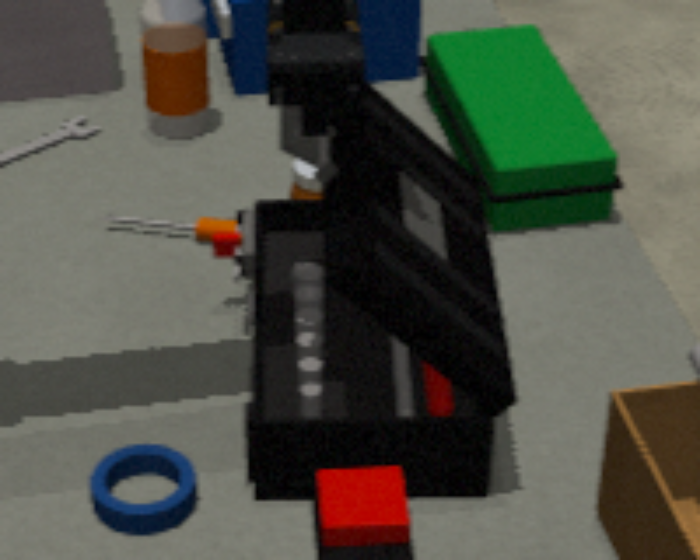

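Request:
servo_tool:
  series:
    - [[-0.003,0,0.004,0,0,0,0.1],[-0.006,0,0.008,0,0,0,0.1],[-0.006,0,0.008,0,0,0,0.1],[-0.006,0,0.008,0,0,0,0.1]]

```text
time_s: 12.73
tool_pos: [0.5825, 0.0151, 0.2651]
tool_rot: [179.9, -0.0, 170.3]
force: [-9.1, 3.1, 12.2]
grip_width: 0.0137
grasp_force: 25.0
```

Request:
servo_tool:
  series:
    - [[0.004,0,-0.006,0,0,0,0.1],[0.005,0,-0.007,0,0,0,0.1],[0.005,0,-0.007,0,0,0,0.1],[0.005,0,-0.007,0,0,0,0.3],[0.005,0,-0.007,0,0,0,0.3],[0.005,0,-0.007,0,0,0,0.3],[0.005,0,-0.007,0,0,0,0.3],[0.005,0,-0.007,0,0,0,0.3]]

```text
time_s: 13.4
tool_pos: [0.582, 0.0145, 0.2636]
tool_rot: [-180.0, -0.0, 170.2]
force: [-0.7, -0.6, -0.0]
grip_width: 0.0253
grasp_force: 0.0
```

Request:
servo_tool:
  series:
    - [[0.005,0,-0.03,0,0,0,0.3],[0.01,0,-0.08,0,0,0,0.3],[0.02,0,-0.15,0,0,0,0.3],[0.05,0,-0.25,0,0,0,0.3],[0.15,0,-0.35,0,0,0,0.3],[0.25,0,-0.4,0,0,0,0.3],[0.3,0,-0.4,0,0,0,0.3],[0.3,0,-0.4,0,0,0,0.3],[0.3,0,-0.4,0,0,0,0.3]]

```text
time_s: 14.15
tool_pos: [0.4933, 0.0303, 0.385]
tool_rot: [179.9, 0.1, 170.3]
force: [-0.1, -0.1, -0.7]
grip_width: 0.0259
grasp_force: 0.0
```

```bash
python3 - <<'E'
from h import *; from cell import get_obs,eyes
o=get_obs(); print(o["time_s"],o["tool_pos"],o["force"],o["grip_width"])
c=eyes.read_camera("side"); t=eyes.read_camera("top")
A=cv2.resize(c["frame"][100:260,240:440,::-1],(500,400)); B=cv2.resize(t["frame"][120:230,240:380,::-1],(509,400))
cv2.imwrite("pics/s3.png",cv2.resize(np.hstack([A,B]),(800,317)))
a=np.radians(-9.56); T=np.array([[np.cos(a),np.sin(a)],[-np.sin(a),np.cos(a)]]); cy=-.621*.1661*-1
P=cloud(c); l=P[...,:2]@T.T; Z=P[...,2]
m=(abs(l[...,0]-.65)<.09)&(abs(l[...,1]-.11)<.17)&(Z>.13)&(Z<.29)&(c["frame"].max(-1)<110)
X=np.c_[l[m][:,0],Z[m]]; print(len(X)); 
pf=np.polyfit(X[:,0],X[:,1],1); r=abs(np.polyval(pf,X[:,0])-X[:,1]); k=r<np.percentile(r,70); pf=np.polyfit(X[k,0],X[k,1],1); print("lid deg",np.degrees(np.arctan(-pf[0])),r[k].max())
hsv=cv2.cvtColor(t["frame"],cv2.COLOR_RGB2HSV)
E
```

```text
14.15 [0.49327006 0.03034668 0.38501514] [-0.147995   -0.12338751 -0.74892547] 0.02591587714013285
2807
lid deg 42.76751280341764 0.006517269676483584
```

View pics/s3.png

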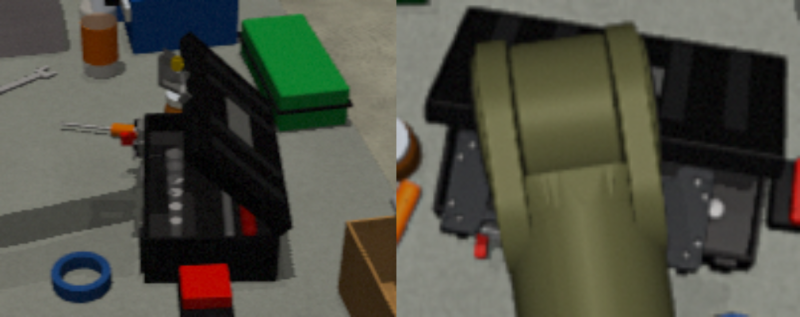

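```bash
python3 -c "
from cell import env
print(env.sign_off())"
```

```text
the job is handed in; nothing more can be done
None
```

The toolbox is open and handed in at about 14 s: the tab is home against its stop (peak push about 10 N), the latch is fully up, and the lid stands at about 43–45 degrees with the gripper clear of it.

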